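# Stroke the toy track's clips down

### The job

Four yellow clips between the rails of the toy railway have worked up and would catch the train. Starting at the locomotive's end, run your fingertips lightly along the curve of the track to the last clip before the red buffer stop, pushing each clip down level with the rails as you pass; between clips follow the track within about a centimetre of the rails, without lifting away. Grasp nothing, do not press hard, leave the locomotive, coach, little tree and gift undisturbed, and finish with the hand clear.

Things in the scene. Friction and masses are not known exactly. Their poses are not given: they have to be found in the camera images.
- track: Fixed track: grey bed 80 mm wide, dark sleepers, two rails 45 mm apart inside, rail heads 20 mm above the table. Centreline: arc of radius 400 mm. Origin: on it, at table height, mid-row of clips; z up, +x to the arc's centre (400 mm away), +y along the track towards the locomotive. At its -y end a red buffer stop, 57 mm high, about 65 mm of track beyond clip 4.
- clip1 (a joint): Travel of clip 1 (first, next to the locomotive), in m: 0 is fully raised (top 7 mm above the rail heads), 0.007 is level with the rail heads, 0.009 the bottom stop. It starts at 0 to 0.0015. About 3 N pushes it down; it has no spring and stays where it is pushed.
- clip1_top (a point): Centre of the top of yellow clip 1 (first, next to the locomotive): a low bridge between the rails, 52 mm long along the track with sloping ends (flat top 16 mm), 26 mm wide. The point sinks with the clip. Clips are 90 mm apart along the centreline. x axis: along the track towards the buffer stop; z up.
- clip2 (a joint): Travel of clip 2 (second), in m: 0 is fully raised (top 7 mm above the rail heads), 0.007 is level with the rail heads, 0.009 the bottom stop. It starts at 0 to 0.0015. About 3 N pushes it down; it has no spring and stays where it is pushed.
- clip2_top (a point): Centre of the top of yellow clip 2 (second): a low bridge between the rails, 52 mm long along the track with sloping ends (flat top 16 mm), 26 mm wide. The point sinks with the clip. Clips are 90 mm apart along the centreline. x axis: along the track towards the buffer stop; z up.
- clip3 (a joint): Travel of clip 3 (third), in m: 0 is fully raised (top 7 mm above the rail heads), 0.007 is level with the rail heads, 0.009 the bottom stop. It starts at 0 to 0.0015. About 3 N pushes it down; it has no spring and stays where it is pushed.
- clip3_top (a point): Centre of the top of yellow clip 3 (third): a low bridge between the rails, 52 mm long along the track with sloping ends (flat top 16 mm), 26 mm wide. The point sinks with the clip. Clips are 90 mm apart along the centreline. x axis: along the track towards the buffer stop; z up.
- clip4 (a joint): Travel of clip 4 (last, next to the buffer stop), in m: 0 is fully raised (top 7 mm above the rail heads), 0.007 is level with the rail heads, 0.009 the bottom stop. It starts at 0 to 0.0015. About 3 N pushes it down; it has no spring and stays where it is pushed.
- clip4_top (a point): Centre of the top of yellow clip 4 (last, next to the buffer stop): a low bridge between the rails, 52 mm long along the track with sloping ends (flat top 16 mm), 26 mm wide. The point sinks with the clip. Clips are 90 mm apart along the centreline. x axis: along the track towards the buffer stop; z up.
- gap12 (a point): Point on the track's centreline at rail-head height (20 mm above the table), midway between clips 1 and 2. Fixed to the track.
- gap23 (a point): Point on the track's centreline at rail-head height (20 mm above the table), midway between clips 2 and 3. Fixed to the track.
- gap34 (a point): Point on the track's centreline at rail-head height (20 mm above the table), midway between clips 3 and 4. Fixed to the track.
- loco: Loose toy steam locomotive with copper boiler and red cab, 170 x 70 x 106 mm, standing on the rails; its nose is about 90 mm of track before clip 1. Origin: centre of its underside, +x its front. To be left alone.
- coach: Loose green passenger coach with a yellow stripe, 184 x 62 x 74 mm, standing on the table at the inside of the curve. Origin: centre of its underside, x along its length. To be left alone.
- tree: Loose miniature fir tree on a round wooden foot, 76 mm across, 178 mm high, on the table at the inside of the curve. Origin: centre of its underside. To be left alone.
- gift: Loose small blue gift box with white ribbon, 87 x 67 x 60 mm over the bow, on the table behind the buffer stop. Origin: centre of its underside. To be left alone.

How it is judged:
By the outcome, as a careful person would: the job done as asked, in the order asked, and still so for the second after the job is handed in, with the robot touching nothing.
It also fails if it takes over 45 s, if anything falls off the work surface, if the arm or the gripper's body presses on something with over 40 N, if the wrist force passes 120 N, or if a joint passes its speed limit or range.

### The arm

A 6-joint arm with a two-finger parallel gripper is mounted at the origin on the work surface. World frame = base frame: x ahead of the robot, y to its left, z up, the work surface at z = 0. Lengths are in m, angles in rad, forces in N, time in s.
With the tool pointing down it reaches from about 0.35 to 0.975 m from the base axis. Payload 4.9 kg.
Tool frame: the origin (TCP) lies between the finger pads, 19 mm behind the fingertips; this is the grasp point; z points along the fingers, y is the line along which they close (so a half turn about z gives the same grasp; the last joint's range is limited). The gripper opens to 85 mm and grips with 20 to 120 N. Pads are 22 mm wide; open, the fingers measure 114 mm over their backs; the gripper's body (76 mm by 85 mm) begins 54 mm behind the grasp point. The pads swing forward as they close: fully open they stand 13 mm farther back than shut.
Start: joints at [-1.28, 0.053, 1.613, -0, 1.476, -0.119], TCP at [0.249, -0.573, 0.25] pointing down, gripper open.
Joint ranges: [-3.01, 3.01], [-1.01, 2.22], [0.06, 2.58], [-1.02, 4.17], [0.09, 2.62], [-3.14, 3.14]. Speed limits (rad/s): [2.57, 2.57, 3.14, 3.14, 3.14, 3.14].

### API

Orientations are given as a unit quaternion [w, x, y, z].
In Python, from plant import state, grab_frame, get_calibration, job gives the robot as it stands. The module is installed in compiled form; this text tells all that it offers.
- The arm moves only by the tool move_arm, never from a script. Its argument "targets" is a list that holds one entry, the list of rows, each a list of 5 numbers: the opening in per cent of the stroke, from 0 (shut) to 100 (fully open), then the shift along the tool's x, y, z as a fraction of full scale, then the turn about the tool's z as a fraction of full scale. A call has 1 to 5 rows; each row shifts and turns the commanded pose from where the row before left it, along the tool's axes as they then stand; what a row does not reach is not made up. Full scale, the value 1, is 0.6 m for a shift and 6 degrees for a turn. A row lasts 1/12 s, in which the tool goes at most 41.7 mm and 7.16 degrees, less where a joint would pass 70% of its speed; a pose out of reach is approached as far as the arm can. A call with a number of a shift or a turn outside -1 to 1 is refused whole. A call with a gripper value outside its range is refused whole. The fingers move at their own pace and stop on an object; the grip force is fixed at half the most. Time passes only in rows, so rows that do not move let the fingers close. It gives the time, the measured TCP pose, the force, the opening and the grip force at its end, in the units of the state.
- state(): the state, without advancing time (a new reading comes with each control period).
- grab_frame(name): name is "scene" or "top"; returns the picture (480x640x3 uint8, red, green, blue); there is no depth.
- get_calibration(name): a dict with "vertical_fov" (degrees; the focal length in pixels is half the picture's height over the tangent of half this angle, whatever the lens; pixels are square), "cx", "cy" (the principal point, pixels), "R" (3x3) and "t" (3): a world point X has camera coordinates R X + t. Camera axes: x right, y down, z forward; pixel columns grow to the right and rows downward; lengths in m; the calibration is good to about 2 mm. A picture is of the moment at which its call begins. get_calibration takes no time and is no camera call.
- job.job_done(): hands the job in; it is judged then, once.
The state is a dict: "time": time; "joint_pos": joint angles; "joint_vel": joint speeds; "joint_efforts": joint torques, N m; "tool_pos": TCP position; "tool_rot": TCP orientation; "contact_force": force on the tool from outside, world axes, zero at the start; "ft_torque": the same for the moment, N m; "gripper_width": opening from 0.0 (shut) to 1.0 (fully open); "grasp_force": force on a finger pad.
Only numpy, scipy, OpenCV 4.12 (cv2) and the standard library are available. Lean on these libraries where they do the work, as an engineer would, in place of code of your own. Each camera call takes 0.05 s, during which the arm holds its last target. There are 200 camera calls.

## Working session

There is one attempt and no reset: what is moved stays moved. The work goes in short steps, Python scripts to look and compute and a tool call to move; the robot and the scene stay as the last step left them, time stands still between calls to the robot, and variables do not carry over. Pictures are saved under pics/ and viewed, at most 10 in all, crops included, and the job is handed in when it is done.

Besides the shell and the picture viewer there is one more tool, called as name(argument=value, ...) on one line, values as JSON. move_arm: Moves the arm, as the interface text tells. Shift numbers are shares of 0.6 m and turn numbers shares of 6 degrees, none past 1 either way. Its arguments: {"type":"object","properties":{"targets":{"type":"array"}},"required":["targets"]}

```bash
mkdir -p pics
python3 - <<'E'
from plant import *
import cv2
for n in ("scene","top"):
    cv2.imwrite(f"pics/{n}0.png",grab_frame(n)[:,:,::-1]); c=get_calibration(n); print(n,c)
s=state(); print(s)
E
```

```text
scene {'vertical_fov': 52.43078851786235, 'cx': 320.42199373067535, 'cy': 234.57760343674167, 'R': array([[ 0.46093864,  0.88742976, -0.00199679],
       [ 0.67946463, -0.35436535, -0.64245857],
       [-0.57084445,  0.29477723, -0.76631782]]), 't': array([-0.31512832, -0.39288327,  1.41074581])}
top {'vertical_fov': 42.44546411626025, 'cx': 320.415624232782, 'cy': 229.950179102447, 'R': array([[ 0.00956001, -0.9999347 , -0.00626166],
       [-0.9958645 , -0.00895496, -0.0904086 ],
       [ 0.09034662,  0.00710007, -0.99588507]]), 't': array([0.00575369, 0.59510162, 1.40660199])}
{'time': 0.1, 'joint_pos': array([-1.27997610e+00,  5.33088088e-02,  1.61417416e+00, -1.06413418e-05,
        1.47599692e+00, -1.19009759e-01]), 'joint_vel': array([ 0.0011591 , -0.00188868, -0.00321465, -0.00161677, -0.00028026,
        0.00082362]), 'joint_efforts': array([ 9.31795876e-04, -3.94906032e+01, -3.71362424e+01, -6.03194917e-05,
        3.88646673e-03, -1.30751746e-05]), 'tool_pos': array([ 0.24887097, -0.57272957,  0.24886435]), 'tool_rot': array([-9.39683554e-04,  9.79077746e-01,  2.03484340e-01, -8.62388029e-05]), 'contact_force': array([ 0.37024857, -0.2202816 , -0.42356512]), 'ft_torque': array([ 0.01924389, -0.05538385, -0.02243926]), 'grasp_force': 0.0, 'gripper_width': 1.000017745080507}
```

View pics/scene0.png

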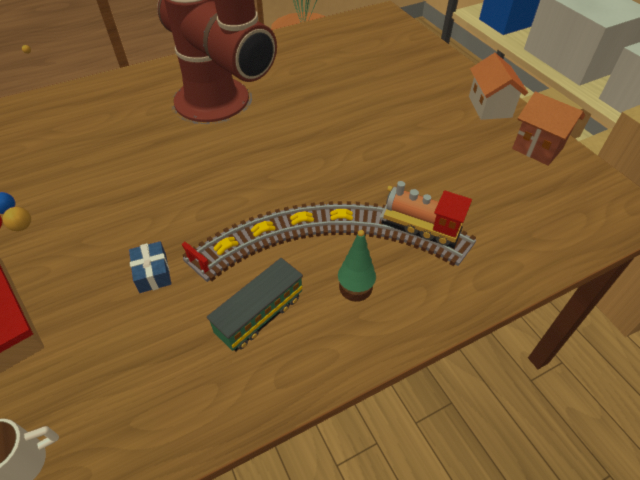

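View pics/top0.png

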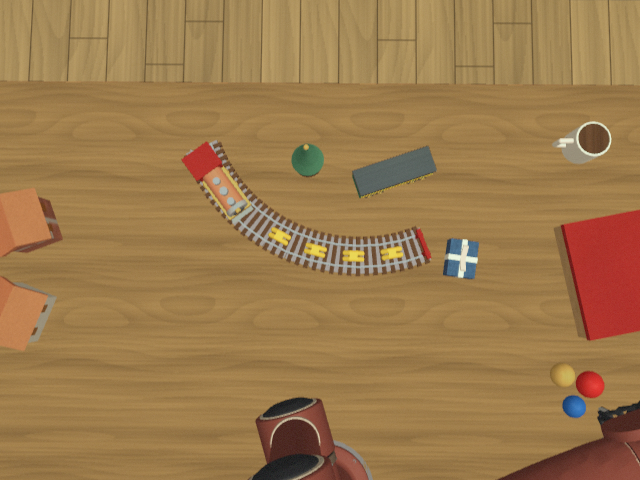

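The scene view shows the clips at about (227,244), (262,228), (301,217) and (341,214), with the loco at (425,215). In the top view the clips are at (279,236), (316,250), (353,256) and (392,253), the loco nose is near (243,213) and the buffer is at (424,243).

```bash
cat > h.py <<'E'
from plant import *
import cv2, numpy as np
from scipy.optimize import least_squares
def clips(n,img):
    hsv=cv2.cvtColor(img,cv2.COLOR_RGB2HSV)
    m=cv2.inRange(hsv,(21,150,120),(35,255,255))
    m=cv2.morphologyEx(m,cv2.MORPH_CLOSE,np.ones((5,5),np.uint8))
    k,_,st,ce=cv2.connectedComponentsWithStats(m)
    return [(st[i,4],ce[i].round(1)) for i in range(1,k) if st[i,4]>60]
def ray(n,p,z):
    c=get_calibration(n); f=240/np.tan(np.radians(c["vertical_fov"]/2))
    d=c["R"].T@np.array([(p[0]-c["cx"])/f,(p[1]-c["cy"])/f,1]); o=-c["R"].T@c["t"]
    return o+d*(z-o[2])/d[2]
E
python3 - <<'E'
from h import *
for n in ("top","scene"):
    img=cv2.imread(f"pics/{n}0.png")[:,:,::-1]
    for a,p in clips(n,img): print(n,a,p,ray(n,p,.024).round(4))
E
```

```text
top 90 [401.7 183.4] [ 0.7063 -0.1777  0.024 ]
top 225 [279.4 235.8] [0.5808 0.1065 0.024 ]
top 229 [314.9 249.7] [0.5492 0.0236 0.024 ]
top 234 [391.2 252.9] [ 0.5434 -0.1531  0.024 ]
top 245 [352.6 255.4] [ 0.5368 -0.0638  0.024 ]
scene 128 [  9.8 214. ] [ 0.2442 -0.5542  0.024 ]
scene 215 [340.9 213.9] [0.5863 0.1021 0.024 ]
scene 227 [301.1 217.1] [0.5538 0.0192 0.024 ]
scene 374 [409.9 220. ] [0.6726 0.2283 0.024 ]
scene 235 [262.1 227.5] [ 0.5419 -0.0696  0.024 ]
scene 242 [224.7 244.4] [ 0.5489 -0.1584  0.024 ]
scene 316 [266.4 317.4] [ 0.7523 -0.1503  0.024 ]
```

```bash
cat >> h.py <<'E'
TH=np.array([.3375,.1125,-.1125,-.3375])
def trk(q,s):   # q: origin x,y and yaw of +y-axis-normal; s along +y (towards loco), arc length
    th=np.asarray(s)/.4; c,sn=np.cos(q[2]),np.sin(q[2])
    x=.4-.4*np.cos(th); y=.4*np.sin(th)
    return np.stack([q[0]+c*x-sn*y,q[1]+sn*x+c*y],-1)
E
python3 - <<'E'
from h import *
T=np.array([[.5808,.1065],[.5492,.0236],[.5368,-.0638],[.5434,-.1531]])
S=np.array([[.5863,.1021],[.5538,.0192],[.5419,-.0696],[.5489,-.1584]])
# triangulate as well
px=dict(top=[[279.4,235.8],[314.9,249.7],[352.6,255.4],[391.2,252.9]],scene=[[340.9,213.9],[301.1,217.1],[262.1,227.5],[224.7,244.4]])
for i in range(4):
    A=[];b=[]
    for n in px:
        o=ray(n,px[n][i],1.0);e=ray(n,px[n][i],0);d=(e-o)/np.linalg.norm(e-o);P=np.eye(3)-np.outer(d,d);A.append(P);b.append(P@o)
    print(np.linalg.lstsq(np.vstack(A),np.hstack(b),rcond=None)[0].round(4))
for M in (T,S,.75*T+.25*S):
    r=least_squares(lambda q:(trk(q,TH*.4)-M).ravel(),[.54,-.02,.2]); print(r.x.round(4),(r.fun*1e3).round(1))
q=r.x
for s in (175,155,135,90,45,0,-45,-90,-135,-150): print(s,trk(q,s/1e3).round(4),"tangent deg",np.degrees(q[2]+s/400*-1-np.pi/2).round(1))
print(state()["tool_pos"])
E
```

```text
[0.581  0.1062 0.017 ]
[0.5491 0.0226 0.0178]
[ 0.5365 -0.0659  0.0168]
[ 0.5433 -0.1556  0.0165]
[ 0.5401 -0.0199 -0.1431] [ 0.6  1.5 -0.2  0.6 -0.6 -0.9  0.2 -1.1]
[ 0.5453 -0.0249 -0.1417] [ 0.   0.9  0.3 -0.  -0.4 -0.1  0.  -0.8]
[ 0.5414 -0.0212 -0.1427] [ 0.4  1.3 -0.   0.4 -0.5 -0.7  0.1 -1. ]
175 [0.6028 0.1412] tangent deg -123.2
155 [0.5923 0.1242] tangent deg -120.4
135 [0.5826 0.1067] tangent deg -117.5
90 [0.5641 0.0657] tangent deg -111.1
45 [0.5503 0.0229] tangent deg -104.6
0 [ 0.5414 -0.0212] tangent deg -98.2
-45 [ 0.5375 -0.066 ] tangent deg -91.7
-90 [ 0.5387 -0.1109] tangent deg -85.3
-135 [ 0.5449 -0.1555] tangent deg -78.8
-150 [ 0.5481 -0.1701] tangent deg -76.7
[ 0.24887097 -0.57272957  0.24886435]
```

move_arm(targets=[[[0, 0.05, -0.042, 0, 0], [0, 0.05, -0.042, 0, 0], [0, 0.05, -0.042, 0, 0], [0, 0.05, -0.042, 0, 0], [0, 0.05, -0.042, 0, 0]]])

```text
time: 0.52
tool_pos: [0.3366, -0.396, 0.2493]
tool_rot: [-0.001, 0.979, 0.203, -0.0]
contact_force: [0.3, 0.2, 0.6]
gripper_width: 0.301
grasp_force: 0.0
```

move_arm(targets=[[[0, 0.05, -0.042, 0, 0], [0, 0.05, -0.042, 0, 0], [0, 0.05, -0.042, 0, 0], [0, 0.05, -0.042, 0, 0], [0, 0.05, -0.042, 0, 0]]])

```text
time: 0.93
tool_pos: [0.424, -0.2206, 0.2496]
tool_rot: [-0.0, 0.979, 0.203, -0.0]
contact_force: [0.0, 0.1, 0.1]
gripper_width: 0.002
grasp_force: 0.0
```

move_arm(targets=[[[0, 0.05, -0.042, 0, 0], [0, 0.05, -0.042, 0, 0], [0, 0.05, -0.042, 0, 0], [0, 0.05, -0.042, 0, 0], [0, 0.05, -0.042, 0, 0]]])

```text
time: 1.35
tool_pos: [0.5114, -0.0452, 0.2496]
tool_rot: [-0.0, 0.979, 0.204, -0.0]
contact_force: [0.3, -1.2, 0.1]
gripper_width: -0.003
grasp_force: 0.0
```

move_arm(targets=[[[0, 0.05, -0.042, 0, 0], [0, 0.05, -0.042, 0, 0], [0, 0.05, -0.042, 0, 0], [0, 0.05, -0.042, 0, 0], [0, 0.05, -0.042, 0, 0]]])

```text
time: 1.77
tool_pos: [0.5987, 0.1301, 0.2494]
tool_rot: [0.0, 0.979, 0.204, -0.0]
contact_force: [1.2, 0.3, -0.5]
gripper_width: -0.001
grasp_force: 0.0
```

move_arm(targets=[[[0, 0, 0, 0, 1], [0, 0, 0, 0, 1], [0, 0, 0, 0, 1], [0, 0, 0, 0, 1], [0, 0, 0, 0, 1]]])

```text
time: 2.18
tool_pos: [0.5982, 0.1283, 0.2492]
tool_rot: [0.0, 0.998, -0.059, -0.001]
contact_force: [0.3, 0.0, -0.6]
gripper_width: 0.002
grasp_force: 0.0
```

move_arm(targets=[[[0, 0, 0, 0.05, 1], [0, 0, 0, 0.05, 1], [0, 0, 0, 0.05, 1], [0, 0, 0, 0.05, 1], [0, 0, 0, 0, 0.2]]])

```text
time: 2.6
tool_pos: [0.5934, 0.1276, 0.1217]
tool_rot: [0.003, 0.962, -0.275, -0.007]
contact_force: [-1.7, -0.8, -0.4]
gripper_width: -0.003
grasp_force: 0.0
```

```bash
cat >> h.py <<'E'
Q=np.array([.5414,-.0212,-.1427])
def pose():
    s=state(); w,x,y,z=s["tool_rot"]
    yy=np.array([2*(x*y-w*z),1-2*(x*x+z*z)]); xx=np.array([1-2*(y*y+z*z),2*(x*y+w*z)])
    zz=np.array([2*(x*z+w*y),2*(y*z-w*x),1-2*(x*x+y*y)])
    return s,s["tool_pos"],np.degrees(np.arctan2(yy[1],yy[0])),xx,yy,zz
def plan(s_mm,z,q=Q):
    s,p,a,xx,yy,zz=pose(); t=trk(q,s_mm/1e3); d=t-p[:2]
    at=np.degrees(q[2]-s_mm/400-np.pi/2) if 0 else np.degrees(q[2]-np.pi/2)-np.degrees(s_mm/400)*(1)
    c=q[:2]+.4*np.array([np.cos(q[2]),np.sin(q[2])]); v=p[:2]-c
    th=np.arctan2(v[1],v[0])-(q[2]+np.pi); th=(th+np.pi)%(2*np.pi)-np.pi
    print("t",s["time"],"pos",p.round(4),"yaw",a.round(1),"s_now %.1f mm, radial out %.1f mm"%(-th*400,(np.hypot(*v)-.4)*1e3),"F",s["contact_force"].round(1),"zax",zz.round(4))
    print(" need frac x %.4f y %.4f z %.4f turn deg %.1f"%(d@xx/.6,d@yy/.6,(p[2]-z)/.6,a-at))
E
python3 - <<'E'
from h import *
cv2.imwrite("pics/s1.png",cv2.resize(grab_frame("scene")[120:320,300:500,::-1],(600,600),interpolation=cv2.INTER_CUBIC))
plan(165,.06)
E
```

```text
t 2.65 pos [0.5952 0.1278 0.1253] yaw -121.7 s_now 159.6 mm, radial out -0.7 mm F [ 0.  -0.2  0.3] zax [-9.5e-03 -8.0e-04 -1.0e+00]
 need frac x -0.0012 y -0.0089 z 0.1088 turn deg 0.1
```

View pics/s1.png

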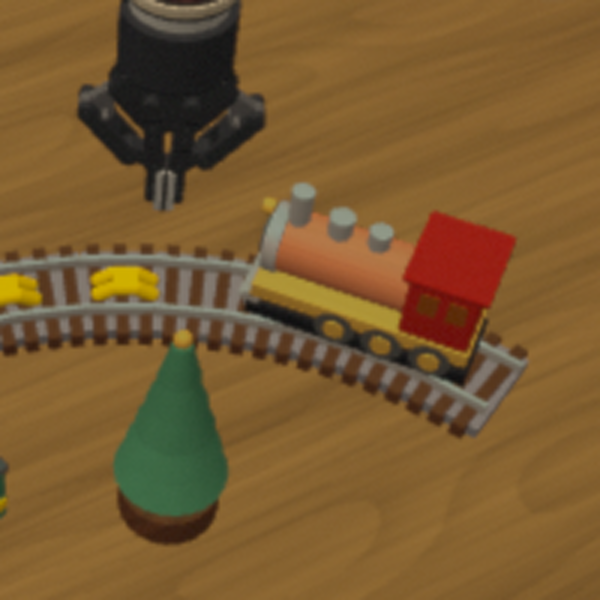

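The crop shows the shut fingertips at about (355,189) in full-frame pixels. The gripper's knuckles spread along the track toward the loco, so I'll turn it 90° to keep them across the track.

Run:
```python
from h import *
plan(165,.06); print(state()["joint_pos"].round(2))
c=get_calibration("scene"); f=240/np.tan(np.radians(c["vertical_fov"]/2)); p=state()["tool_pos"]
for dz in (.019,.032,.006):
    X=c["R"]@(p-[0,0,dz])+c["t"]; print(dz,X[:2]/X[2]*f+[c["cx"],c["cy"]])
```

```text
t 2.65 pos [0.5952 0.1278 0.1253] yaw -121.7 s_now 159.6 mm, radial out -0.7 mm F [ 0.  -0.2  0.3] zax [-9.5e-03 -8.0e-04 -1.0e+00]
 need frac x -0.0012 y -0.0089 z 0.1088 turn deg 0.1
[0.09 0.13 1.75 0.   1.27 2.21]
0.019 [354.79709806 186.16467871]
0.032 [354.4791205  190.55465898]
0.006 [355.12130367 181.68871421]
```

move_arm(targets=[[[0, 0, 0, 0, -1], [0, 0, 0, 0, -1], [0, 0, 0, 0, -1], [0, 0, 0, 0, -1], [0, 0, 0, 0, -1]]])

```text
time: 3.07
tool_pos: [0.6001, 0.1283, 0.1332]
tool_rot: [-0.0, 1.0, -0.011, 0.002]
contact_force: [1.3, 0.5, -0.0]
gripper_width: 0.003
grasp_force: 0.0
```

move_arm(targets=[[[0, 0, 0, 0, -1], [0, 0, 0, 0, -1], [0, 0, 0, 0, -1], [0, 0, 0, 0, -1], [0, 0, 0, 0, -1]]])

```text
time: 3.48
tool_pos: [0.6001, 0.1283, 0.1332]
tool_rot: [0.0, 0.969, 0.248, 0.002]
contact_force: [-0.0, 0.7, 0.3]
gripper_width: 0.004
grasp_force: 0.0
```

move_arm(targets=[[[0, 0, 0, 0, -1], [0, 0, 0, 0, -1], [0, 0, 0, 0, -1], [0, 0, 0, 0, -1], [0, 0, 0, 0, -1]]])

```text
time: 3.9
tool_pos: [0.6001, 0.1283, 0.1332]
tool_rot: [0.001, 0.872, 0.49, 0.002]
contact_force: [-0.0, -0.6, 0.7]
gripper_width: -0.002
grasp_force: 0.0
```

```bash
sed -i 's/turn deg %.1f"%(d@xx\/.6,d@yy\/.6,(p\[2\]-z)\/.6,a-at)/turn deg %.1f"%(d@xx\/.6,d@yy\/.6,(p[2]-z)\/.6,a-at-90)/' h.py; python3 -c "
from h import *
grab_frame('top')
plan(165,.06)"
```

```text
t 3.95 pos [0.6001 0.1283 0.1332] yaw -31.1 s_now 162.5 mm, radial out -4.6 mm F [-1.1  0.1 -0.5] zax [ 4.1e-03  4.0e-04 -1.0e+00]
 need frac x 0.0041 y -0.0077 z 0.1220 turn deg 0.7
```

move_arm(targets=[[[0, 0.001, -0.002, 0.03, 0.1], [0, 0.001, -0.002, 0.03, 0], [0, 0.001, -0.002, 0.03, 0], [0, 0.001, -0.002, 0.02, 0], [0, 0, 0, 0.012, 0]]])

```text
time: 4.37
tool_pos: [0.5957, 0.1329, 0.0565]
tool_rot: [-0.0, 0.876, 0.482, -0.0]
contact_force: [-0.9, 0.1, 0.5]
gripper_width: -0.002
grasp_force: 0.0
```

Run:
```python
from h import *
a=grab_frame("scene")[140:280,240:440,::-1]; b=grab_frame("top")[180:320,220:420,::-1]
cv2.imwrite("pics/s2.png",np.hstack([cv2.resize(i,(400,280),interpolation=cv2.INTER_CUBIC) for i in (a,b)]))
plan(165,.044)
```

```text
t 4.4667 pos [0.5954 0.1327 0.0563] yaw -32.3 s_now 163.9 mm, radial out 1.7 mm F [-0.1 -0.5  0.2] zax [-1.3e-03 -1.0e-04 -1.0e+00]
 need frac x 0.0019 y 0.0028 z 0.0205 turn deg -0.5
```

View pics/s2.png

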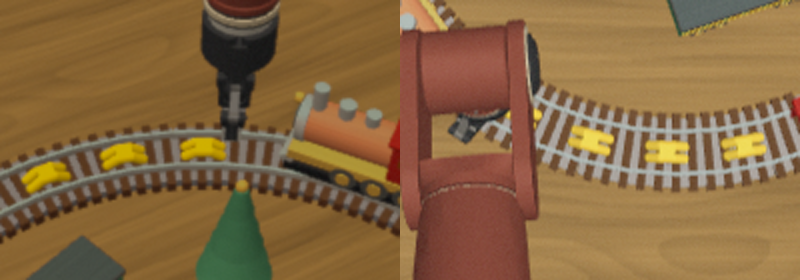

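The scene view shows the shut fingers just before clip 1 and over the track centre. Next I lower them to rail height.

move_arm(targets=[[[0, 0.001, 0.003, 0.01, 0], [0, 0, 0, 0.01, -0.1], [0, 0, 0, 0.007, 0], [0, 0, 0, 0, 0], [0, 0, 0, 0, 0]]])

```text
time: 4.88
tool_pos: [0.5974, 0.1322, 0.0404]
tool_rot: [-0.0, 0.873, 0.487, -0.0]
contact_force: [0.4, -0.2, -0.4]
gripper_width: -0.001
grasp_force: 0.0
```

```bash
python3 -c "
from h import *
plan(135,.0387)"
```

```text
t 4.8833 pos [0.5974 0.1322 0.0404] yaw -31.7 s_now 164.5 mm, radial out -0.3 mm F [ 0.4 -0.2 -0.4] zax [-5.e-04 -0.e+00 -1.e+00]
 need frac x -0.0492 y 0.0013 z 0.0028 turn deg -4.2
```

move_arm(targets=[[[0, -0.01, 0, 0.0015, -0.15], [0, -0.01, 0, 0.0012, -0.15], [0, -0.01, 0, 0, -0.14], [0, -0.01, 0, 0, -0.14], [0, -0.01, 0, 0, -0.14]]])

```text
time: 5.3
tool_pos: [0.583, 0.1058, 0.0399]
tool_rot: [0.0, 0.854, 0.52, 0.001]
contact_force: [0.4, 1.7, 3.0]
gripper_width: -0.003
grasp_force: 1.4
```

```bash
python3 -c "
from h import *
plan(105,.0387)"
```

```text
t 5.3 pos [0.583  0.1058 0.0399] yaw -27.3 s_now 134.4 mm, radial out -0.8 mm F [0.4 1.7 3. ] zax [ 1.7e-03  2.0e-04 -1.0e+00]
 need frac x -0.0489 y 0.0004 z 0.0020 turn deg -4.1
```

move_arm(targets=[[[0, 0, 0, 0.0012, 0], [0, 0, 0, 0.0012, 0], [0, 0, 0, 0, 0]]])

```text
time: 5.55
tool_pos: [0.5824, 0.1054, 0.0373]
tool_rot: [0.0, 0.855, 0.519, -0.001]
contact_force: [0.5, -2.3, 2.8]
gripper_width: -0.003
grasp_force: 1.4
```

```bash
python3 -c "
from h import *
plan(105,.0385)"
```

```text
t 5.55 pos [0.5824 0.1054 0.0373] yaw -27.4 s_now 133.7 mm, radial out -0.4 mm F [ 0.5 -2.3  2.8] zax [-6.0e-04 -1.4e-03 -1.0e+00]
 need frac x -0.0479 y 0.0010 z -0.0019 turn deg -4.2
```

move_arm(targets=[[[0, -0.01, 0, -0.002, -0.14], [0, -0.01, 0.001, 0, -0.14], [0, -0.01, 0, 0, -0.14], [0, -0.01, 0, 0, -0.14], [0, -0.01, 0, 0, -0.14]]])

```text
time: 5.97
tool_pos: [0.5694, 0.0784, 0.0383]
tool_rot: [-0.0, 0.834, 0.551, -0.0]
contact_force: [-0.8, -0.3, 0.3]
gripper_width: 0.002
grasp_force: 0.0
```

move_arm(targets=[[[0, -0.01, 0, 0, -0.14], [0, -0.01, 0, 0, -0.14], [0, -0.01, 0, 0, -0.14], [0, -0.01, 0, 0, -0.14], [0, 0, 0, 0, 0]]])

```text
time: 6.38
tool_pos: [0.5608, 0.0557, 0.0387]
tool_rot: [0.0, 0.818, 0.575, -0.0]
contact_force: [-0.8, -0.1, 0.5]
gripper_width: -0.0
grasp_force: 0.0
```

```bash
python3 -c "
from h import *
plan(45,.0385)"
```

```text
t 6.3833 pos [0.5608 0.0557 0.0387] yaw -19.8 s_now 79.5 mm, radial out -0.4 mm F [-0.8 -0.1  0.5] zax [-3.e-04 -3.e-04 -1.e+00]
 need frac x -0.0574 y 0.0021 z 0.0003 turn deg -5.2
```

move_arm(targets=[[[0, -0.01, 0, 0, -0.14], [0, -0.01, 0.0005, 0, -0.14], [0, -0.01, 0, 0, -0.14], [0, -0.01, 0, 0, -0.14], [0, -0.01, 0, 0, -0.14]]])

```text
time: 6.8
tool_pos: [0.5531, 0.0283, 0.0399]
tool_rot: [0.0, 0.796, 0.605, 0.001]
contact_force: [0.1, 1.7, 2.1]
gripper_width: -0.0
grasp_force: 1.4
```

move_arm(targets=[[[0, -0.008, 0, 0, -0.1], [0, 0, 0, 0, 0], [0, 0, 0, 0, 0]]])

```text
time: 7.05
tool_pos: [0.5515, 0.0228, 0.0394]
tool_rot: [0.001, 0.794, 0.608, 0.0]
contact_force: [0.6, -2.4, 3.2]
gripper_width: -0.008
grasp_force: 1.4
```

```bash
python3 -c "
from h import *
plan(0,.0385)"
```

```text
t 7.05 pos [0.5515 0.0228 0.0394] yaw -15.0 s_now 45.2 mm, radial out -1.2 mm F [ 0.6 -2.4  3.2] zax [ 0.0016 -0.0011 -1.    ]
 need frac x -0.0752 y 0.0028 z 0.0015 turn deg -6.9
```

move_arm(targets=[[[0, 0, 0.001, 0.001, 0], [0, 0, 0, 0, 0]]])

```text
time: 7.22
tool_pos: [0.5515, 0.023, 0.0381]
tool_rot: [0.0, 0.793, 0.609, -0.0]
contact_force: [0.5, -2.9, 3.3]
gripper_width: -0.003
grasp_force: 1.4
```

```bash
python3 -c "
from h import *
plan(0,.0385)"
```

```text
t 7.2167 pos [0.5515 0.023  0.0381] yaw -15.0 s_now 45.4 mm, radial out -1.2 mm F [ 0.5 -2.9  3.3] zax [ 0.    -0.001 -1.   ]
 need frac x -0.0754 y 0.0028 z -0.0006 turn deg -6.8
```

move_arm(targets=[[[0, -0.01, 0.001, 0, -0.14], [0, -0.01, 0.001, 0, -0.14], [0, -0.01, 0, 0, -0.14], [0, -0.01, 0, 0, -0.15], [0, -0.01, 0, 0, -0.15]]])

```text
time: 7.63
tool_pos: [0.5447, -0.0059, 0.0372]
tool_rot: [-0.001, 0.77, 0.638, -0.001]
contact_force: [0.1, -0.1, 0.5]
gripper_width: 0.001
grasp_force: 0.0
```

move_arm(targets=[[[0, -0.01, 0, 0, -0.14], [0, -0.01, 0, 0, -0.14], [0, -0.01, 0, 0, -0.14], [0, -0.01, 0, 0, -0.14], [0, 0, 0, 0, 0]]])

```text
time: 8.05
tool_pos: [0.5407, -0.0301, 0.0372]
tool_rot: [-0.001, 0.751, 0.66, -0.001]
contact_force: [-0.3, -0.0, 0.4]
gripper_width: -0.004
grasp_force: 0.0
```

```bash
python3 -c "
from h import *
plan(-45,.0385)"
```

```text
t 8.05 pos [ 0.5407 -0.0301  0.0372] yaw -7.4 s_now -8.9 mm, radial out -0.5 mm F [-0.3 -0.   0.4] zax [-2.1e-03  5.0e-04 -1.0e+00]
 need frac x -0.0601 y 0.0024 z -0.0022 turn deg -5.7
```

move_arm(targets=[[[0, -0.01, 0.001, -0.0018, -0.16], [0, -0.01, 0.001, 0, -0.16], [0, -0.01, 0, 0, -0.16], [0, -0.01, 0, 0, -0.16], [0, -0.01, 0, 0, -0.16]]])

```text
time: 8.47
tool_pos: [0.54, -0.0589, 0.0391]
tool_rot: [-0.001, 0.722, 0.691, 0.0]
contact_force: [0.5, 1.1, 2.6]
gripper_width: 0.001
grasp_force: 1.0
```

move_arm(targets=[[[0, -0.01, 0, 0, -0.14], [0, 0, 0, 0, 0], [0, 0, 0, 0, 0], [0, 0, 0, 0, 0]]])

```text
time: 8.8
tool_pos: [0.5397, -0.0656, 0.0391]
tool_rot: [-0.0, 0.718, 0.696, -0.0]
contact_force: [-0.2, -0.9, -0.2]
gripper_width: -0.002
grasp_force: 0.6
```

```bash
python3 -c "
from h import *
plan(-90,.0385)"
```

```text
t 8.8 pos [ 0.5397 -0.0656  0.0391] yaw -1.7 s_now -44.6 mm, radial out -2.1 mm F [-0.2 -0.9 -0.2] zax [-3.e-04 -1.e-04 -1.e+00]
 need frac x -0.0756 y 0.0006 z 0.0009 turn deg -6.5
```

move_arm(targets=[[[0, 0, -0.001, 0.001, 0], [0, 0, -0.001, 0, 0], [0, 0, 0, 0, 0]]])

```text
time: 9.05
tool_pos: [0.5389, -0.0655, 0.0389]
tool_rot: [0.0, 0.718, 0.696, 0.0]
contact_force: [1.8, -0.9, 2.0]
gripper_width: 0.001
grasp_force: 1.2
```

move_arm(targets=[[[0, -0.01, 0, 0, -0.14], [0, -0.01, -0.001, 0, -0.14], [0, -0.01, 0, 0, -0.14], [0, -0.01, 0, 0, -0.14], [0, -0.01, 0, 0, -0.14]]])

```text
time: 9.47
tool_pos: [0.5371, -0.0955, 0.0379]
tool_rot: [-0.001, 0.691, 0.723, -0.0]
contact_force: [-0.7, 0.0, -0.6]
gripper_width: 0.003
grasp_force: 0.0
```

move_arm(targets=[[[0, -0.01, 0, 0, -0.14], [0, -0.01, 0, 0, -0.14], [0, -0.01, 0, 0, -0.14], [0, -0.01, 0, 0, -0.14], [0, 0, 0, 0, 0]]])

```text
time: 9.88
tool_pos: [0.5395, -0.1206, 0.0385]
tool_rot: [-0.0, 0.67, 0.742, -0.0]
contact_force: [0.5, -0.3, -0.2]
gripper_width: 0.001
grasp_force: 0.0
```

```bash
python3 -c "
from h import *
plan(-135,.0385)"
```

```text
t 9.8833 pos [ 0.5395 -0.1206  0.0385] yaw 5.8 s_now -99.7 mm, radial out 0.1 mm F [ 0.5 -0.3 -0.2] zax [-2.e-04 -2.e-04 -1.e+00]
 need frac x -0.0588 y 0.0031 z 0.0001 turn deg -5.3
```

move_arm(targets=[[[0, -0.01, 0, 0.0005, -0.15], [0, -0.01, 0, 0, -0.15], [0, -0.01, 0, 0, -0.15], [0, -0.01, 0, 0, -0.15], [0, -0.01, 0, 0, -0.15]]])

```text
time: 10.3
tool_pos: [0.5435, -0.1494, 0.0383]
tool_rot: [-0.0, 0.64, 0.768, 0.0]
contact_force: [0.5, 0.1, -0.2]
gripper_width: 0.0
grasp_force: 0.0
```

move_arm(targets=[[[0, -0.009, 0, 0, -0.14], [0, 0, 0, 0, 0], [0, 0, 0, 0, 0], [0, 0, 0, 0.0005, 0], [0, 0, 0, 0, 0]]])

```text
time: 10.72
tool_pos: [0.5445, -0.1548, 0.0381]
tool_rot: [0.0, 0.635, 0.773, -0.0]
contact_force: [0.4, -0.8, 0.6]
gripper_width: 0.001
grasp_force: 0.4
```

```bash
python3 -c "
from h import *
plan(-135,.0385)"
```

```text
t 10.7167 pos [ 0.5445 -0.1548  0.0381] yaw 11.2 s_now -134.2 mm, radial out 0.3 mm F [ 0.4 -0.8  0.6] zax [ 0.e+00 -3.e-04 -1.e+00]
 need frac x -0.0014 y 0.0005 z -0.0006 turn deg 0.0
```

move_arm(targets=[[[0, 0, 0, -0.01, 0], [0, 0, 0, -0.04, 0], [0, 0, 0, -0.06, 0], [0, 0, 0, -0.06, 0], [0, 0, 0, -0.06, 0]]])

```text
time: 11.13
tool_pos: [0.544, -0.1543, 0.1775]
tool_rot: [-0.0, 0.635, 0.773, -0.0]
contact_force: [0.2, -0.4, 0.7]
gripper_width: 0.001
grasp_force: 0.0
```

move_arm(targets=[[[0, 0, -0.05, -0.04, 0], [0, 0, -0.05, -0.04, 0], [0, 0, -0.05, 0, 0], [0, 0, -0.03, 0, 0], [0, 0, 0, 0, 0]]])

```text
time: 11.55
tool_pos: [0.4365, -0.1759, 0.2249]
tool_rot: [0.001, 0.636, 0.772, -0.0]
contact_force: [-0.5, -1.2, 0.2]
gripper_width: -0.003
grasp_force: 0.0
```

Run:
```python
from h import *
im=grab_frame("scene"); o=cv2.imread("pics/scene0.png")[:,:,::-1]
cr=lambda i:cv2.resize(i[190:270,180:380,::-1],(750,300),interpolation=cv2.INTER_CUBIC)
cv2.imwrite("pics/s3.png",np.vstack([cr(o),cr(im)])); cv2.imwrite("pics/s3full.png",im[:,:,::-1])
for a,p in clips("scene",o): print("before",a,p)
for a,p in clips("scene",im): print("after",a,p)
print(state()["tool_pos"],state()["time"])
```

```text
before 128 [  9.8 214. ]
before 215 [340.9 213.9]
before 227 [301.1 217.1]
before 374 [409.9 220. ]
before 235 [262.1 227.5]
before 242 [224.7 244.4]
before 316 [266.4 317.4]
after 127 [  9.7 213.9]
after 164 [341.7 215.4]
after 371 [409.7 219.9]
after 181 [301.7 218.4]
after 200 [262.1 228.8]
after 199 [224.8 246. ]
after 315 [266.5 317.3]
[ 0.43768502 -0.17572641  0.22463331] 11.6
```

View pics/s3.png

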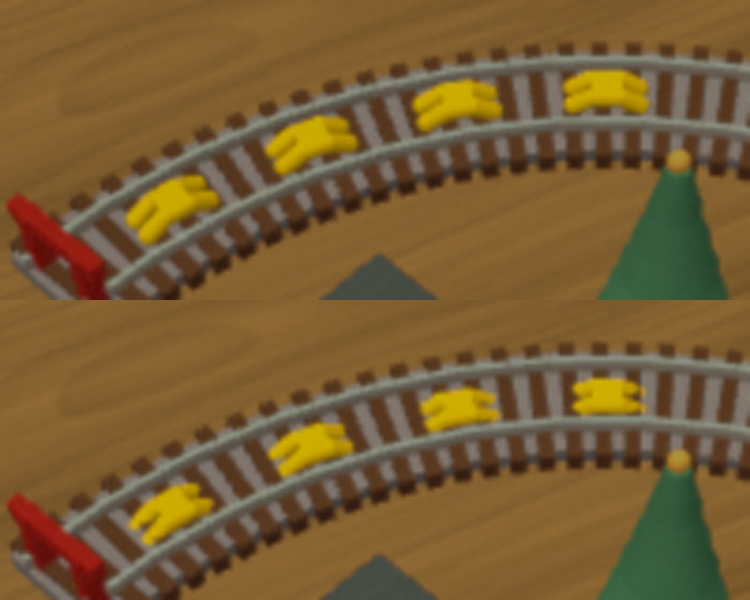

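The before/after crop shows all four clips sunk by similar amounts, with centroids about 1.5 px lower and the loco, coach and tree unmoved.

```bash
python3 -c "
from plant import job
print(job.job_done())"
```

```text
the job is handed in; nothing more can be done
None
```

I pushed all four clips down to about rail level, in order from the locomotive's end in one light pass, and handed the job in at about 11.6 s with the hand clear; clip 1 went deepest, roughly 1.5 mm below level by my estimate, and the locomotive, coach and tree looked unmoved in the last picture (I did not check the gift separately).

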